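# Poke a stuck refillable capsule up out of its stand from below and set it on the saucer

### The job

The steel refillable coffee capsule with the orange lid is stuck flush in the wooden stand. Take the C-shaped poker by its red grip, slip its foot under the stand, feel gently for the access hole in the base plate and poke the capsule up until it stands at least a centimetre proud of the block by itself. Then draw the poker out and stand it upright on the worktop clear of the stand, lift the capsule out and set it upright in the middle of the saucer, leaving the mug, the garlic and the coffee pods alone.

Things in the scene. Friction and masses are not known exactly. Their poses are not given: they have to be found in the camera images.
- stand: Wooden block on four thin legs, fixed. Origin on the worktop under its centre, z up. Block 84 (x) by 100 (y) mm, top at z = 90, underside at z = 53. Legs (feet 14 mm wide) at x = +-36, y = +-44: open below between them. In its top a round bore, 45.5 mm wide and 34 deep, holds the capsule flush; the capsule's flat bottom rests at z = 56 on a ledge round an opening 36 mm wide.
- stand_top (a point): Centre of the block's flat top face and of the bore's mouth, z = 90 mm. Hidden spring balls in the bore's wall hold the capsule: it resists with about 3 to 10 N, lets go after some 2 to 4 mm, then slides stiffly (1 to 3 N) and stays at any height when the pin is lowered. Push it up 12 to 14 mm in all.
- stand_under (a point): Middle of the underside (z = 50 mm, 3 thick) of the swivelling base plate; it gives 2 mm under a light push, no more. Its one hole (15 mm radially, 11 across) is centred 9 mm from this point toward the stand's -x, swung up to 1.3 rad either way about z: angle not measured, unseen from above; feel for it with light upward probes. A pin that misses stops at z = 50 to 52; in the hole it meets the capsule at 56.
- capsule_center (a point): Centre of the steel capsule: upright cylinder 44 mm wide, 34 high, 60 g, with a shallow groove 20.6 to 27.4 mm above its bottom and an orange disc on its lid; z up. It starts flush in the bore; once poked up, grip the part that stands above the block from above.
- poker: C-shaped steel poker, 162 mm tall, 180 g, standing on its foot. Origin at the underside of the foot, straight below pin and grip; z up; the C opens toward +x. Foot 6 mm thick, 20 wide, x = -58 to +10; heel 52 (y) wide at x = -72 to -48; flat back at x = -62 to -54, up to z = 118; arm at z = 108 to 118 from the back to over the pin. All between foot and arm is free but the pin.
- poker_tip (a point): Top of the poker's upright pin: 8 mm thick, standing 30 mm above the foot, its top 36 mm above the poker's underside, straight below the grip.
- poker_grip (a point): Centre of the red grip: 32 (x) by 24 (y) by 44 (z) mm, 140 mm above the poker's underside. Grip it from above, across y.
- saucer: White saucer, 120 mm wide, 16 mm high, does not slide; flat inner floor 74 mm wide, 5 mm up. Origin at the centre of its underside.
- mug: White mug with handle, 95 mm tall; bystander. Origin under its middle.
- pod_black: Black coffee pod standing rim down, 54 mm wide, 31 mm high; bystander. Origin under its centre.
- garlic_bulb: Garlic bulb, 60 mm; bystander. Origin under its middle.
There are look-alikes about, which are no part of the job. What is meant by the part that bears capsule_center is not purple, and is the larger of those in its own colour.

How it is judged:
By the outcome, as a careful person would: the job done as asked, in the order asked, and still so for the second after the job is handed in, with the robot touching nothing.
It also fails if it takes over 72 s, if anything falls off the work surface, if the arm or the gripper's body presses on something with over 40 N, if the wrist force passes 120 N, or if a joint passes its speed limit or range.

### The arm

A 6-joint arm with a two-finger parallel gripper is mounted at the origin on a cart in front of the work surface, level with it; the furniture and walls round the work are solid. World frame = base frame: x ahead of the robot, y to its left, z up, the work surface at z = 0. Lengths are in m, angles in rad, forces in N, time in s.
With the tool pointing down it reaches from about 0.4 to 0.925 m from the base axis. Payload 12.5 kg.
Tool frame: the origin (TCP) lies on the mounting face of the last link; the fingertips stand 190 mm ahead of it and the grasp point (between the pads) lies 171 mm ahead of it (pinch_z is the z of the grasp point in the tool frame, in m); z points along the fingers, y is the direction in which the jaws open and shut (so a half turn about z gives the same grasp; the last joint's range is limited). The gripper opens to 95 mm and grips with 3 to 60 N. Pads are 20 mm wide; open, the fingers measure 119 mm over their backs; the gripper's body (75 mm by 180 mm) begins 59 mm behind the grasp point.
Start: joints at [-1.266, 0.491, 1.559, -0, 1.092, -0.106], TCP at [0.25, -0.573, 0.405] pointing down, gripper open.
Joint ranges: [-3.1, 3.1], [-0.84, 2.19], [0.05, 2.79], [-1.13, 4.28], [0.06, 2.93], [-2.69, 2.69]. Speed limits (rad/s): [2.22, 2.22, 2.79, 3.14, 3.14, 3.14].

### API

Orientations are given as a rotation vector (axis times angle).
In Python, from rig import get_obs, read_camera, hand_in, pinch_z gives the robot as it stands.
- The arm moves only by the tool step_arm, never from a script. Its argument "increments" is a list of rows, each a list of 3 entries, a list of its own where there are three numbers: the shift along the tool's x, y, z in units of 30 mm (1.0 is 30 mm), then the turn about the tool's z in units of 6 degrees (1.0 is 6 degrees), then the closure, from 0 (fully open) to 1 (shut). A call has exactly 5 rows; each row is the pose to reach, as a shift and turn from the pose commanded when the call began, along the tool's axes at that moment; what a row does not reach only later rows make up. A row lasts 1/8 s, in which the tool goes at most 62.5 mm and 10.7 degrees, less where a joint would pass 70% of its speed; a pose out of reach is approached as far as the arm can. A call with a gripper value outside its range is refused whole. The fingers move at their own pace and stop on an object; "grip_force" is the grip in N (left out, the last holds). Time passes only in rows, so rows that repeat a pose let the fingers close, or fill a call up. It gives the time, the measured TCP pose, the force and the opening at its end, in the units of the state.
- get_obs(): the state, without advancing time (a new reading comes with each control period).
- read_camera(name): name is "scene" or "top"; returns a dict with "pixels" (480x640x3 uint8, red, green, blue), "mtx" (3x3 intrinsics, pixels), "distortion" ([k1, k2, p1, p2, k3] as OpenCV has them; the pictures are not rectified), "position" and "orientation" of the camera in the world. Camera axes: x right, y down, z forward; pixel columns grow to the right and rows downward; lengths in m; the calibration is good to about 2 mm. A picture is of the moment at which its call begins. There is no depth.
- hand_in(): hands the job in, once; it reports no verdict.
The state is a dict: "time": time; "joints": joint angles; "qd": joint speeds; "effort": joint torques, N m; "ee_pos": TCP position; "tcp_rot": TCP orientation; "force": force on the tool from outside, world axes, zero at the start; "moment": the same for the moment, N m; "gripper_width": finger opening in m.
Only numpy, scipy, OpenCV 4.12 (cv2) and the standard library are available. Lean on these libraries where they do the work, as an engineer would, in place of code of your own. Each camera call takes 0.05 s, during which the arm holds its last target.

## Working session

There is one attempt and no reset: what is moved stays moved. The work goes in short steps, Python scripts to look and compute and a tool call to move; the robot and the scene stay as the last step left them, time stands still between calls to the robot, and variables do not carry over. Pictures are saved under pics/ and viewed, and the job is handed in when it is done.

Besides the shell and the picture viewer there is one more tool, called after "Call:" as name(argument=value, ...), one argument or row to a line, values as JSON. step_arm: Moves the arm, as the interface text tells. Its arguments: {"type":"object","properties":{"increments":{"type":"array"},"grip_force":{"type":"number"}},"required":["increments"]}

```bash
ls; mkdir -p pics; python3 - <<'E'
from rig import *
import cv2,json
print(get_obs(),pinch_z)
for n in("scene","top"):
    c=read_camera(n)
    cv2.imwrite(f"pics/{n}0.png",c["pixels"][:,:,::-1])
    print(n,{k:v for k,v in c.items() if k!="pixels"})
E
```

```text
pics
{'time': 0.0, 'joints': array([-1.26564091e+00,  4.91538490e-01,  1.55945783e+00, -1.52964120e-05,
        1.09170040e+00, -1.05588258e-01]), 'qd': array([-0.00117582, -0.00035666,  0.00074901, -0.00087302,  0.00084164,
       -0.00051114]), 'effort': array([ 2.32571729e-04, -6.12649155e+01, -2.58181661e+01,  6.91829086e-02,
        4.82070073e-02, -9.98970881e-05]), 'ee_pos': array([ 0.24957147, -0.57296508,  0.40417184]), 'tcp_rot': array([-3.07449636e+00, -6.40455851e-01,  1.93905267e-04]), 'force': array([-0.7806945 ,  0.22200416, -1.03069324]), 'moment': array([0.00408507, 0.01719485, 0.04479464]), 'gripper_width': 0.09503941349357956} 0.1713
scene {'mtx': array([[603.79046509,   0.        , 312.6571757 ],
       [  0.        , 603.79046509, 246.86752044],
       [  0.        ,   0.        ,   1.        ]]), 'distortion': array([-0.07020232,  0.        ,  0.        ,  0.        ,  0.        ]), 'position': array([1.22898774, 0.20722499, 0.79615972]), 'orientation': array([-1.52896358, -2.00838731,  0.85587506])}
top {'mtx': array([[602.10819651,   0.        , 320.65272644],
       [  0.        , 602.10819651, 237.07408294],
       [  0.        ,   0.        ,   1.        ]]), 'distortion': array([0.04496791, 0.        , 0.        , 0.        , 0.        ]), 'position': array([0.39596292, 0.02406681, 1.18792019]), 'orientation': array([-2.18686279,  2.1551688 , -0.14338771])}
```

View pics/scene0.png

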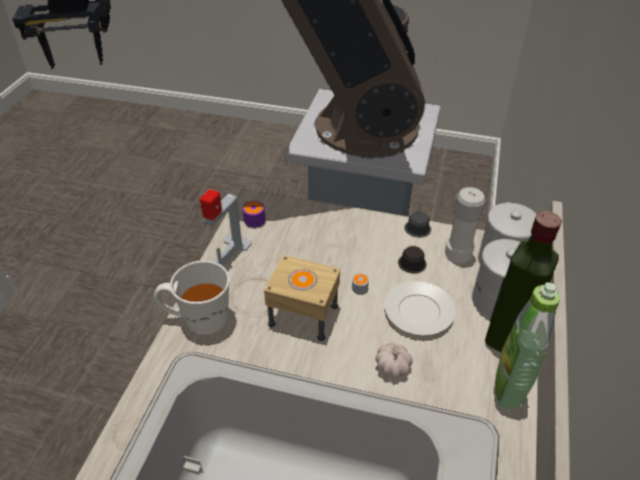

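View pics/top0.png

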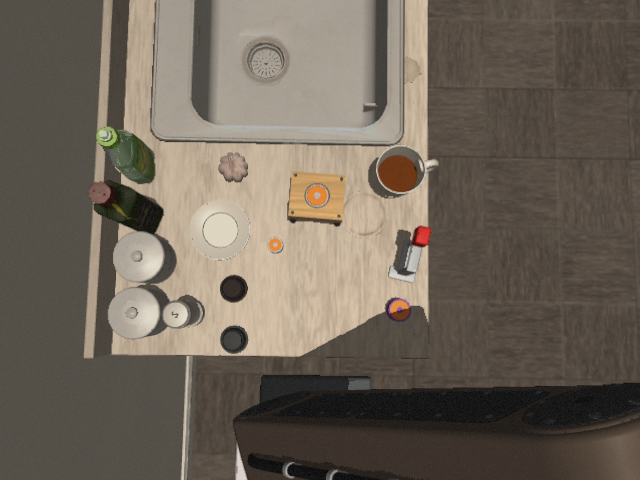

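```bash
cat > h.py <<'E'
import numpy as np,cv2
from rig import *
from scipy.spatial.transform import Rotation as R
def ray(c,uv):
    p=cv2.undistortPoints(np.array([[uv]],float),c["mtx"],c["distortion"])[0,0]
    return c["position"],R.from_rotvec(c["orientation"]).apply([p[0],p[1],1])
def onz(c,uv,z):
    o,d=ray(c,uv); return (o+d*(z-o[2])/d[2])
def two(c1,u1,c2,u2):
    o1,d1=ray(c1,u1);o2,d2=ray(c2,u2)
    A=np.c_[d1,-d2];s=np.linalg.lstsq(A,o2-o1,rcond=None)[0]
    a,b=o1+s[0]*d1,o2+s[1]*d2
    return (a+b)/2,np.linalg.norm(a-b)
def proj(c,P):
    r=R.from_rotvec(c["orientation"]).inv(); 
    return cv2.projectPoints(np.array([P],float),r.as_rotvec(),-r.apply(c["position"]),c["mtx"],c["distortion"])[0].ravel()
def blobs(img,lo,hi,amin=15):
    h=cv2.cvtColor(img,cv2.COLOR_RGB2HSV);m=cv2.inRange(h,lo,hi)
    n,l,s,ce=cv2.connectedComponentsWithStats(m)
    return [(s[i].tolist(),ce[i].round(1).tolist()) for i in range(1,n) if s[i,4]>=amin],l
E
python3 - <<'E'
from h import *
T=read_camera("top");S=read_camera("scene")
for n,c in(("T",T),("S",S)):
    print(n,"red",blobs(c["pixels"],(0,200,120),(5,255,255))[0])
    print(n,"or",blobs(c["pixels"],(7,200,150),(20,255,255))[0])
    print(n,"wood",blobs(c["pixels"],(12,90,60),(28,190,255),300)[0])
a=cv2.resize(T["pixels"][150:330,250:450,::-1],None,fx=4,fy=4,interpolation=2)[:600]
b=cv2.resize(T["pixels"][150:250,260:360,::-1],None,fx=6,fy=6,interpolation=2)
d=cv2.resize(S["pixels"][180:340,150:360,::-1],None,fx=3.7,fy=3.7,interpolation=2)
e=cv2.resize(T["pixels"][200:340,370:440,::-1],None,fx=4.2,fy=4.2,interpolation=2)
cv2.imwrite("pics/b.png",b);cv2.imwrite("pics/d.png",d);cv2.imwrite("pics/e.png",e)
E
```

```text
T red [([417, 227, 14, 15, 56], [424.2, 230.7]), ([415, 236, 13, 9, 21], [419.7, 241.7])]
T or []
T wood [([288, 171, 58, 52, 2077], [316.4, 196.9])]
S red [([201, 190, 18, 13, 154], [209.4, 196.3])]
S or [([245, 207, 17, 6, 54], [252.8, 209.2]), ([293, 272, 20, 15, 177], [302.4, 279.0]), ([355, 275, 12, 8, 44], [360.3, 278.8])]
S wood [([265, 256, 75, 65, 2867], [302.3, 288.9])]
```

View pics/b.png

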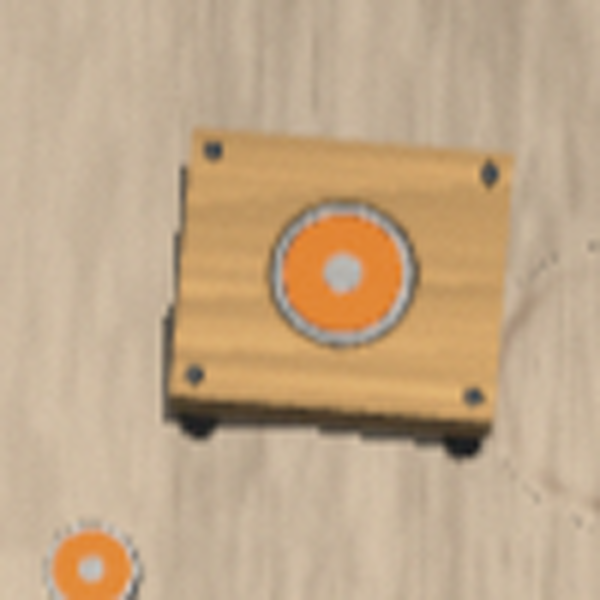

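View pics/d.png

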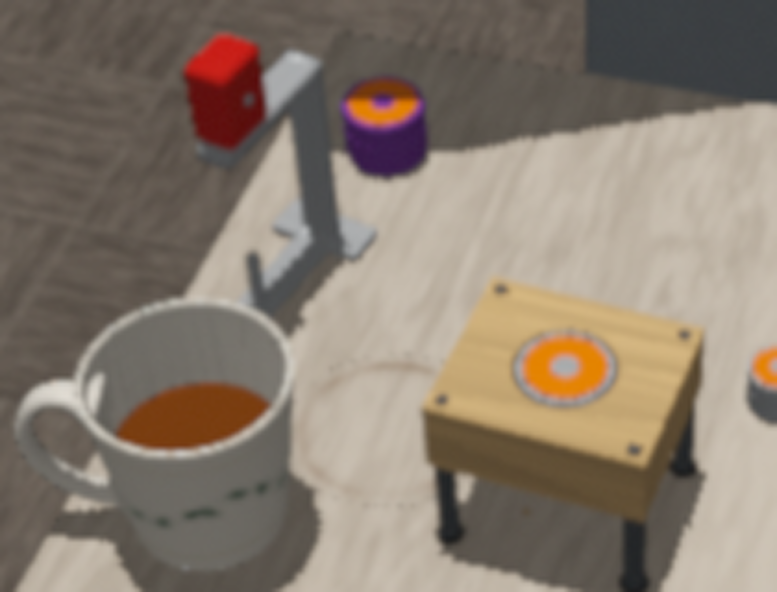

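View pics/e.png

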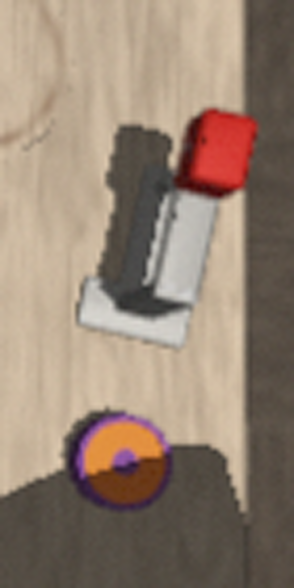

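```bash
python3 - <<'E'
from h import *
T=read_camera("top");S=read_camera("scene")
# orange in top
h=cv2.cvtColor(T["pixels"],cv2.COLOR_RGB2HSV)
print(h[195,310],h[236,422])
for lo,hi in (((7,150,90),(20,255,255)),):
    print("or T",blobs(T["pixels"],lo,hi,8)[0]); print("or S",blobs(S["pixels"],lo,hi,8)[0])
p=lambda v:np.round(v,4)
print("stand cap T",p(onz(T,(317,195.3),.09)),"S",p(onz(S,(302.4,279),.09)))
# screws on stand top, crop b /6 + (260,150)
for u in [(213,150),(489,174),(473,396),(195,374)]:
    print("screw",p(onz(T,(u[0]/6+260-.4,u[1]/6+150-.4),.09)))
for u in [(193,130),(513,155),(490,425),(168,396)]:
    print("corner",p(onz(T,(u[0]/6+260-.4,u[1]/6+150-.4),.09)))
e=lambda u:(u[0]/4.2+370-.4,u[1]/4.2+200-.4)
print("heel back L,R z6",p(onz(T,e((80,318)),.006)),p(onz(T,e((183,346)),.006)))
print("heel frontL z6",p(onz(T,e((90,280)),.006)))
# grip top corners T z=.162
for u in [(202,108),(257,121),(243,185),(190,178)]:
    print("grip T",p(onz(T,e(u),.162)))
s=lambda u:(u[0]/3.7+150-.4,u[1]/3.7+180-.4)
for u in [(222,35),(262,48),(228,90),(187,70)]:
    print("grip S",p(onz(S,s(u),.162)))
print("pin tip S",p(onz(S,s((252,252)),.036)), "foot front S",p(onz(S,s((262,318)),.0)))
for u in [(312,240),(375,235),(350,257),(273,222)]:
    print("heel S",p(onz(S,s(u),.006)))
print("saucer T",p(onz(T,(220,230),.005)), "mug",p(onz(T,(400,171),.095)),"garlic",p(onz(T,(233,167),.03)),"small",p(onz(T,(275,245),.02)),"pods",p(onz(T,(233,289),.02)),"purple",p(onz(T,(398,309),.034)))
E
```

```text
[ 14 194 226] [  1 191 215]
or T [([379, 156, 38, 36, 1070], [397.7, 173.3]), ([307, 186, 20, 19, 257], [316.6, 195.1]), ([269, 239, 13, 12, 96], [274.7, 244.4]), ([391, 301, 18, 19, 229], [399.3, 309.6])]
or S [([244, 202, 18, 12, 131], [253.0, 207.2]), ([292, 271, 22, 16, 236], [302.3, 278.7]), ([354, 275, 13, 9, 82], [360.0, 279.0]), ([182, 284, 40, 17, 475], [201.3, 292.1])]
stand cap T [0.5995 0.013  0.09  ] S [0.599  0.0138 0.09  ]
screw [0.6377 0.0542 0.09  ]
screw [ 0.6317 -0.0313  0.09  ]
screw [ 0.5622 -0.0271  0.09  ]
screw [0.5676 0.0584 0.09  ]
corner [0.6439 0.0605 0.09  ]
corner [ 0.6378 -0.0387  0.09  ]
corner [ 0.5533 -0.0324  0.09  ]
corner [0.5606 0.0666 0.09  ]
heel back L,R z6 [ 0.4579 -0.1309  0.006 ] [ 0.4456 -0.179   0.006 ]
heel frontL z6 [ 0.4758 -0.1356  0.006 ]
grip T [ 0.5366 -0.1604  0.162 ]
grip T [ 0.5315 -0.183   0.162 ]
grip T [ 0.5051 -0.1771  0.162 ]
grip T [ 0.5076 -0.1554  0.162 ]
grip S [ 0.506  -0.1752  0.162 ]
grip S [ 0.51  -0.154  0.162]
grip S [ 0.5416 -0.1575  0.162 ]
grip S [ 0.5334 -0.1807  0.162 ]
pin tip S [ 0.5172 -0.171   0.036 ] foot front S [ 0.5264 -0.1662  0.    ]
heel S [ 0.4727 -0.1594  0.006 ]
heel S [ 0.4606 -0.1295  0.006 ]
heel S [ 0.4793 -0.1363  0.006 ]
heel S [ 0.4654 -0.1838  0.006 ]
saucer T [0.5425 0.2024 0.005 ] mug [ 0.6467 -0.1401  0.095 ] garlic [0.6638 0.1773 0.03  ] small [0.5129 0.0926 0.02  ] pods [0.4265 0.1714 0.02  ] purple [ 0.3926 -0.145   0.034 ]
```

```bash
cat >> h.py <<'E'
def state():
    o=get_obs(); r=R.from_rotvec(o["tcp_rot"]); X=r.as_matrix()
    yaw=np.arctan2(X[1,0],X[0,0]); g=o["ee_pos"]+X[:,2]*pinch_z
    return o,X,yaw,g
def plan(g,yaw=None):
    o,X,y0,g0=state()
    d=X.T@(np.array(g)-g0)/.03
    t=0 if yaw is None else -np.degrees((yaw-y0+np.pi)%(2*np.pi)-np.pi)/6
    print("t",round(o["time"],2),"grasp",g0.round(4),"yaw",round(y0,4),"F",o["force"].round(1),"w",round(o["gripper_width"],4),"tilt",X[:,2].round(4))
    print("ROW",d.round(3),"turn",round(t,3))
E
python3 -c "
from h import *
plan((.5215,-.168,.215),-.2)"
```

```text
t 0.3 grasp [ 0.2496 -0.5729  0.2332] yaw 0.4108 F [-0.  -0.1 -0.3] w 0.0953 tilt [-1.e-04  3.e-04 -1.e+00]
ROW [13.7   -8.756  0.612] turn 5.832
```

Call:
step_arm(
  increments=[
    [[2.5,-1.6,0],1.2,0],
    [[5,-3.2,0],2.4,0],
    [[6,-3.9,0.1],3.6,0],
    [[7,-4.5,0.2],4.8,0],
    [[8,-5.1,0.3],5.83,0],
  ],
)

```text
time: 0.92
ee_pos: [0.4096, -0.3345, 0.3959]
tcp_rot: [3.126, -0.317, 0.0]
force: [0.5, -0.1, -0.0]
gripper_width: 0.0948
```

```bash
python3 -c "
from h import *
plan((.5215,-.168,.215),-.2);print(get_obs()['joints'].round(2))"
```

```text
t 0.93 grasp [ 0.4097 -0.3345  0.2246] yaw -0.2019 F [ 0.5 -0.1 -0. ] w 0.0948 tilt [ 2.e-04 -1.e-04 -1.e+00]
ROW [ 2.539 -6.186  0.319] turn -0.018
[-0.81  0.37  1.8   0.    0.97  0.96]
```

Call:
step_arm(
  increments=[
    [[0.7,-1.7,0.1],0,0],
    [[1.4,-3.4,0.2],0,0],
    [[2.1,-5.1,0.3],0,0],
    [[2.54,-6.2,0.3],0,0],
    [[2.54,-6.2,0.3],0,0],
  ],
)

```text
time: 1.55
ee_pos: [0.521, -0.1679, 0.3866]
tcp_rot: [-3.126, 0.308, -0.0]
force: [-0.0, -0.8, -0.6]
gripper_width: 0.0954
```

```bash
python3 - <<'E'
from h import *
plan((.5215,-.168,.142),-.2)
for n,b in (("top",(150,340,360,480)),("scene",(120,300,130,330))):
    c=read_camera(n);cv2.imwrite(f"pics/a_{n}.png",cv2.resize(c["pixels"][b[0]:b[1],b[2]:b[3],::-1],None,fx=3.1,fy=3.1,interpolation=2))
E
```

```text
t 1.55 grasp [ 0.521  -0.1679  0.2153] yaw -0.1965 F [-0.  -0.8 -0.6] w 0.0954 tilt [ 0.e+00  1.e-04 -1.e+00]
ROW [1.700e-02 1.000e-03 2.444e+00] turn 0.033
```

View pics/a_scene.png

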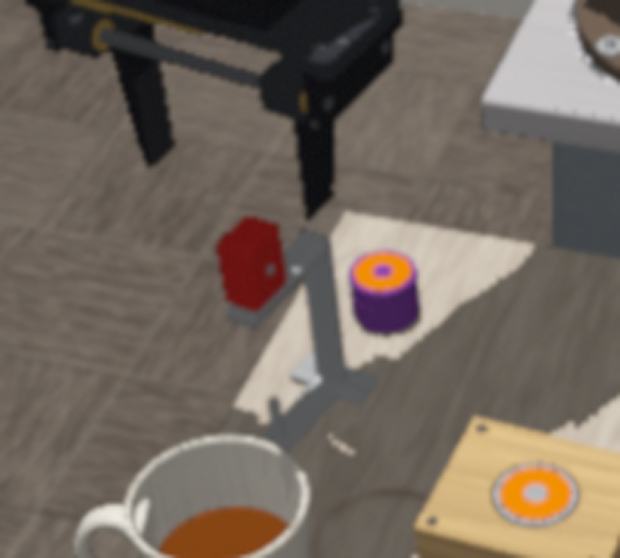

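Call:
step_arm(
  increments=[
    [[0,0,1.2],0,0],
    [[0,0,2.4],0,0],
    [[0,0,2.44],0,0],
    [[0,0,2.44],0,0.55],
    [[0,0,2.44],0,0.65],
  ],
  grip_force=10,
)

```text
time: 2.28
ee_pos: [0.5202, -0.1701, 0.3149]
tcp_rot: [3.125, -0.314, 0.003]
force: [-0.7, -0.4, 0.2]
gripper_width: 0.0804
```

Call:
step_arm(
  increments=[
    [[0,0,0],0,0.85],
    [[0,0,0],0,1],
    [[0,0,0],0,1],
    [[0,0,0],0,1],
    [[0,0,0],0,1],
  ],
  grip_force=10,
)

```text
time: 2.9
ee_pos: [0.5202, -0.1697, 0.3135]
tcp_rot: [3.126, -0.313, -0.0]
force: [-1.1, 0.8, -0.6]
gripper_width: 0.0307
```

Call:
step_arm(
  increments=[
    [[0,0,0],0,1],
    [[0,0,0],0,1],
    [[0,0,-0.3],0,1],
    [[0,0,-0.7],0,1],
    [[0,0,-1],0,1],
  ],
  grip_force=45,
)

```text
time: 3.52
ee_pos: [0.5202, -0.1697, 0.3447]
tcp_rot: [3.126, -0.313, 0.001]
force: [-0.0, -0.2, -2.0]
gripper_width: 0.0242
```

```bash
python3 - <<'E'
from h import *
plan((.5215,-.168,.142),-.2)
for n,b in (("top",(150,340,360,480)),("scene",(160,320,130,330))):
    c=read_camera(n);cv2.imwrite(f"pics/b_{n}.png",cv2.resize(c["pixels"][b[0]:b[1],b[2]:b[3],::-1],None,fx=3.1,fy=3.1,interpolation=2))
E
```

```text
t 3.52 grasp [ 0.5203 -0.1698  0.1734] yaw -0.1997 F [-0.  -0.2 -2. ] w 0.0242 tilt [ 9.e-04 -5.e-04 -1.e+00]
ROW [ 0.026 -0.066  1.046] turn 0.003
```

View pics/b_scene.png

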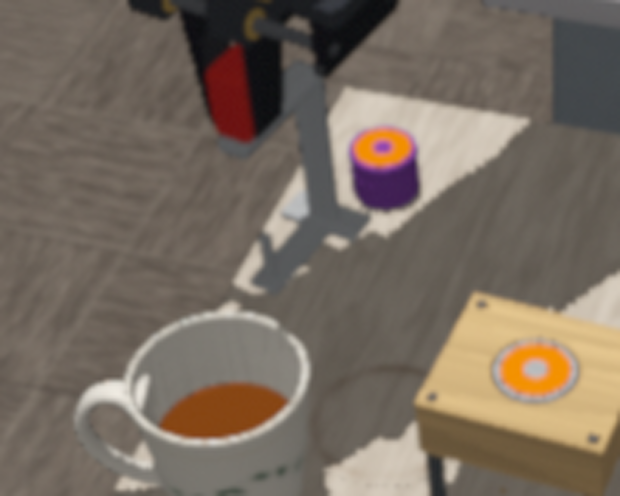

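View pics/b_top.png

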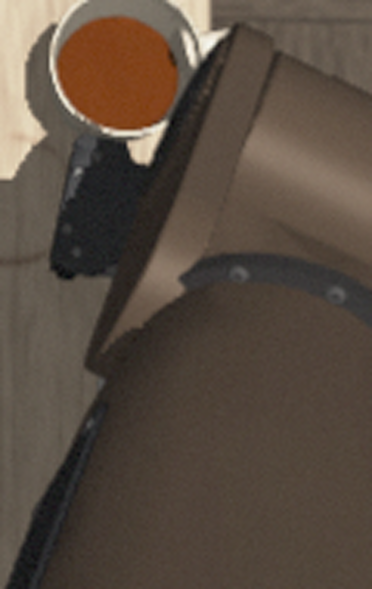

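```bash
python3 - <<'E'
from h import *
plan((.5244,.0184,.1502),-.064)
E
```

```text
t 3.62 grasp [ 0.5206 -0.1699  0.1736] yaw -0.1997 F [-0.7 -0.2 -1.8] w 0.0238 tilt [ 0.002 -0.001 -1.   ]
ROW [-1.121 -6.177  0.774] turn -1.296
```

Call:
step_arm(
  increments=[
    [[-0.3,-1.4,0],-0.3,1],
    [[-0.6,-2.8,0],-0.6,1],
    [[-0.9,-4.2,0],-0.9,1],
    [[-1.1,-5.5,0],-1.3,1],
    [[-1.1,-6.2,0],-1.3,1],
  ],
)

```text
time: 4.25
ee_pos: [0.5244, 0.0209, 0.3435]
tcp_rot: [-3.14, 0.097, 0.0]
force: [0.2, -0.6, -3.3]
gripper_width: 0.0241
```

Call:
step_arm(
  increments=[
    [[0,0,0],0,1],
    [[0,0,0.2],0,1],
    [[0,0,0.5],0,1],
    [[0,0,0.75],0,1],
    [[0,0,0.75],0,1],
  ],
)

```text
time: 4.88
ee_pos: [0.5246, 0.0188, 0.3202]
tcp_rot: [-3.14, 0.101, 0.002]
force: [0.9, 1.2, -1.0]
gripper_width: 0.0237
```

```bash
python3 - <<'E'
from h import *
plan((.5993-.009*.998,.0136+.009*.064,.1502),-.064)
for n,b in (("top",(130,330,220,420)),("scene",(160,340,170,370))):
    c=read_camera(n);cv2.imwrite(f"pics/c_{n}.png",cv2.resize(c["pixels"][b[0]:b[1],b[2]:b[3],::-1],None,fx=3,fy=3,interpolation=2))
E
```

```text
t 4.88 grasp [0.5244 0.0188 0.1489] yaw -0.0642 F [ 0.9  1.2 -1. ] w 0.0237 tilt [-1.5e-03  1.0e-04 -1.0e+00]
ROW [ 2.203  0.012 -0.047] turn -0.002
```

View pics/c_scene.png

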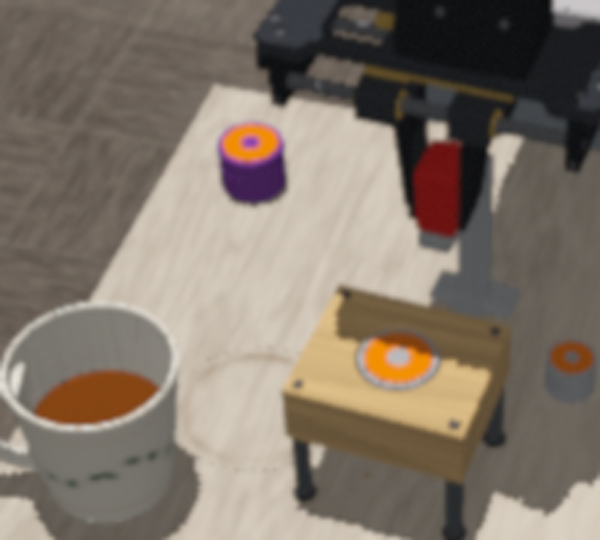

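View pics/c_top.png

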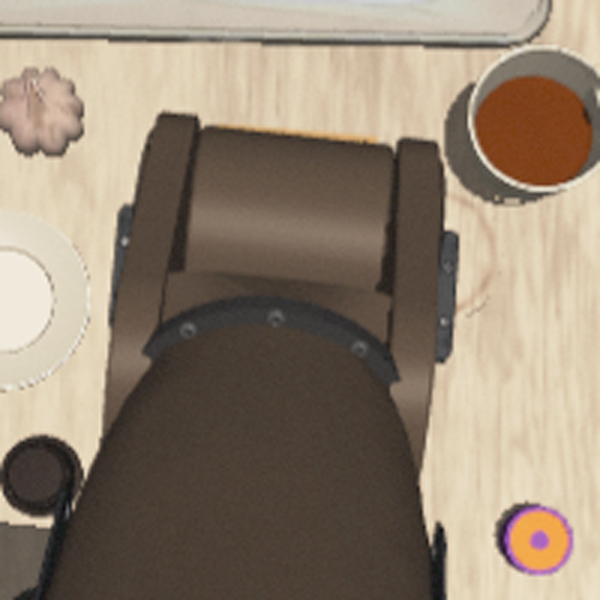

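Call:
step_arm(
  increments=[
    [[0.4,0,0],0,1],
    [[0.9,0,0],0,1],
    [[1.4,0,0],0,1],
    [[1.9,0,0],0,1],
    [[2.2,0,0],0,1],
  ],
)

```text
time: 5.6
ee_pos: [0.5916, 0.0149, 0.3208]
tcp_rot: [3.14, -0.1, 0.0]
force: [0.4, -0.4, -1.2]
gripper_width: 0.024
```

Call:
step_arm(
  increments=[
    [[0,0,0],0,1],
    [[0,0,0],0,1],
    [[0,0,-0.1],0,1],
    [[0,0,-0.15],0,1],
    [[0,0,-0.2],0,1],
  ],
)

```text
time: 6.22
ee_pos: [0.5905, 0.015, 0.3273]
tcp_rot: [3.14, -0.1, 0.0]
force: [0.0, -0.3, -1.1]
gripper_width: 0.0241
```

```bash
python3 - <<'E'
from h import *
plan((.5993-.009*.998,.0136+.009*.064,.1502),-.064)
for n,b in (("scene",(160,340,210,410)),):
    c=read_camera(n);cv2.imwrite(f"pics/d_{n}.png",cv2.resize(c["pixels"][b[0]:b[1],b[2]:b[3],::-1],None,fx=3.3,fy=3.3,interpolation=2))
E
```

```text
t 6.22 grasp [0.5905 0.0149 0.156 ] yaw -0.0636 F [ 0.  -0.3 -1.1] w 0.0241 tilt [ 3.e-04 -1.e-04 -1.e+00]
ROW [-0.005  0.026  0.193] turn 0.004
```

View pics/d_scene.png

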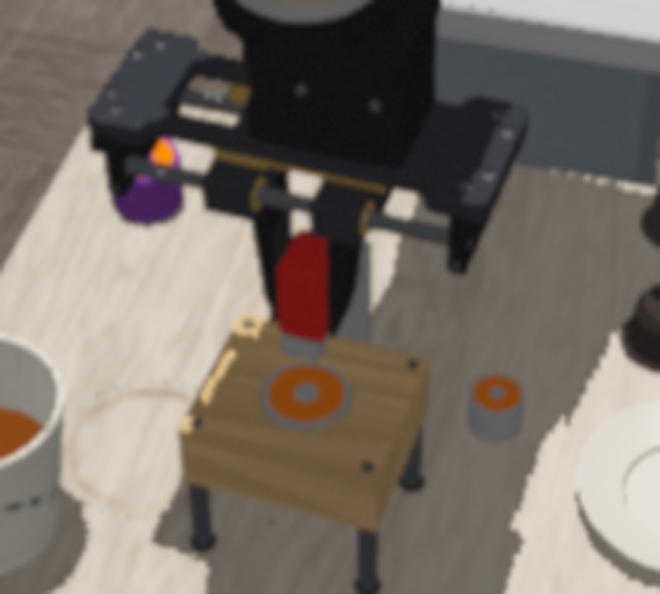

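Call:
step_arm(
  increments=[
    [[0,0,-0.03],0,1],
    [[0,0,-0.06],0,1],
    [[0,0,-0.1],0,1],
    [[0,0,-0.1],0,1],
    [[0,0,-0.1],0,1],
  ],
)

```text
time: 6.9
ee_pos: [0.5905, 0.0149, 0.3297]
tcp_rot: [3.14, -0.1, -0.001]
force: [2.3, 0.4, -11.5]
gripper_width: 0.0238
```

```bash
python3 - <<'E'
from h import *
plan((.5993-.009*.998,.0136+.009*.064,.1502),-.064)
E
```

```text
t 6.9 grasp [0.5905 0.0149 0.1584] yaw -0.0636 F [  2.3   0.4 -11.5] w 0.0238 tilt [-4.e-04 -1.e-04 -1.e+00]
ROW [-0.003  0.025  0.274] turn 0.004
```

Call:
step_arm(
  increments=[
    [[0,0,0.15],0,1],
    [[0.01,0.09,0.15],0,1],
    [[0.01,0.09,0.08],0,1],
    [[0.01,0.09,0],0,1],
    [[0.01,0.09,0],0,1],
  ],
)

```text
time: 7.52
ee_pos: [0.5906, 0.0122, 0.3298]
tcp_rot: [3.14, -0.1, -0.0]
force: [1.8, -0.9, -10.5]
gripper_width: 0.0237
```

Call:
step_arm(
  increments=[
    [[0,0,0.15],0,1],
    [[0.01,-0.18,0.15],0,1],
    [[0.01,-0.18,0.08],0,1],
    [[0.01,-0.18,0],0,1],
    [[0.01,-0.18,0],0,1],
  ],
)

```text
time: 8.15
ee_pos: [0.5913, 0.0178, 0.3297]
tcp_rot: [-3.139, 0.1, 0.0]
force: [1.6, 3.7, -10.9]
gripper_width: 0.024
```

Call:
step_arm(
  increments=[
    [[0,0,0.15],0,1],
    [[0.03,-0.08,0.15],0,1],
    [[0.03,-0.08,0.08],0,1],
    [[0.03,-0.08,0],0,1],
    [[0.03,-0.08,0],0,1],
  ],
)

```text
time: 8.78
ee_pos: [0.5924, 0.0199, 0.3297]
tcp_rot: [3.14, -0.1, -0.0]
force: [3.1, 0.3, -10.4]
gripper_width: 0.0233
```

Call:
step_arm(
  increments=[
    [[0,0,0.15],0,1],
    [[0.06,-0.07,0.15],0,1],
    [[0.06,-0.07,0.08],0,1],
    [[0.06,-0.07,0],0,1],
    [[0.06,-0.07,0],0,1],
  ],
)

```text
time: 9.4
ee_pos: [0.5943, 0.022, 0.3297]
tcp_rot: [-3.14, 0.1, 0.0]
force: [2.4, 0.3, -10.7]
gripper_width: 0.0241
```

```bash
python3 - <<'E'
from h import *
plan((.5993-.009*.998,.0136+.009*.064,.1502),-.064)
E
```

```text
t 9.4 grasp [0.5943 0.022  0.1584] yaw -0.0637 F [  2.4   0.3 -10.7] w 0.0241 tilt [ 0.e+00  1.e-04 -1.e+00]
ROW [-0.117  0.268  0.274] turn 0.003
```

Call:
step_arm(
  increments=[
    [[0,0,0.15],0,1],
    [[0.07,-0.01,0.15],0,1],
    [[0.07,-0.01,0.08],0,1],
    [[0.07,-0.01,0],0,1],
    [[0.07,-0.01,0],0,1],
  ],
)

```text
time: 10.02
ee_pos: [0.5965, 0.0221, 0.3297]
tcp_rot: [3.14, -0.1, -0.0]
force: [2.5, -0.7, -9.7]
gripper_width: 0.0237
```

Call:
step_arm(
  increments=[
    [[0,0,0.15],0,1],
    [[-0.14,0.45,0.15],0,1],
    [[-0.14,0.45,0.08],0,1],
    [[-0.14,0.45,0],0,1],
    [[-0.14,0.45,0],0,1],
  ],
)

```text
time: 10.65
ee_pos: [0.5914, 0.0089, 0.3305]
tcp_rot: [3.14, -0.1, 0.001]
force: [-0.2, -0.1, -1.7]
gripper_width: 0.0239
```

Call:
step_arm(
  increments=[
    [[0,0,0.15],0,1],
    [[0.06,0.07,0.15],0,1],
    [[0.06,0.07,0.08],0,1],
    [[0.06,0.07,0],0,1],
    [[0.06,0.07,0],0,1],
  ],
)

```text
time: 11.28
ee_pos: [0.5931, 0.0067, 0.3303]
tcp_rot: [3.14, -0.1, 0.001]
force: [0.7, -1.0, -2.4]
gripper_width: 0.024
```

Call:
step_arm(
  increments=[
    [[0,0,0.15],0,1],
    [[-0.03,-0.04,0.15],0,1],
    [[-0.03,-0.04,0.08],0,1],
    [[-0.03,-0.04,0],0,1],
    [[-0.03,-0.04,-0.07],0,1],
  ],
)

```text
time: 11.9
ee_pos: [0.5922, 0.008, 0.3324]
tcp_rot: [3.14, -0.1, 0.0]
force: [-1.0, -0.3, -2.5]
gripper_width: 0.0238
```

Call:
step_arm(
  increments=[
    [[0,0,-0.05],0,1],
    [[0,0,-0.05],0,1],
    [[0,0,-0.1],0,1],
    [[0,0,-0.1],0,1],
    [[0,0,-0.1],0,1],
  ],
)

```text
time: 12.52
ee_pos: [0.5922, 0.0079, 0.335]
tcp_rot: [3.14, -0.1, -0.0]
force: [-0.2, 0.5, -3.1]
gripper_width: 0.0241
```

```bash
python3 - <<'E'
from h import *
plan((.5993-.009*.998,.0136+.009*.064,.1502),-.064)
E
```

```text
t 12.53 grasp [0.5921 0.0079 0.1637] yaw -0.0636 F [-0.2  0.5 -3.1] w 0.0241 tilt [-2.e-04 -1.e-04 -1.e+00]
ROW [-0.074 -0.205  0.451] turn 0.004
```

Call:
step_arm(
  increments=[
    [[0,0,-0.03],0,1],
    [[0,0,-0.06],0,1],
    [[0,0,-0.09],0,1],
    [[0,0,-0.12],0,1],
    [[0,0,-0.15],0,1],
  ],
)

```text
time: 13.15
ee_pos: [0.5923, 0.0079, 0.3398]
tcp_rot: [-3.14, 0.1, -0.001]
force: [-1.7, -0.7, -3.8]
gripper_width: 0.0238
```

Call:
step_arm(
  increments=[
    [[0,0,-0.03],0,1],
    [[0,0,-0.06],0,1],
    [[0,0,-0.09],0,1],
    [[0,0,-0.12],0,1],
    [[0,0,-0.12],0,1],
  ],
)

```text
time: 13.78
ee_pos: [0.5923, 0.0079, 0.3434]
tcp_rot: [-3.14, 0.1, -0.001]
force: [-0.4, -0.6, -4.2]
gripper_width: 0.024
```

```bash
python3 - <<'E'
from h import *
plan((.5993-.009*.998,.0136+.009*.064,.1502),-.064)
for n,b in (("scene",(160,340,210,410)),):
    c=read_camera(n);cv2.imwrite(f"pics/e_{n}.png",cv2.resize(c["pixels"][b[0]:b[1],b[2]:b[3],::-1],None,fx=3.3,fy=3.3,interpolation=2))
E
```

```text
t 13.78 grasp [0.5923 0.0079 0.1721] yaw -0.0637 F [-0.4 -0.6 -4.2] w 0.024 tilt [ 4.e-04 -0.e+00 -1.e+00]
ROW [-0.081 -0.203  0.729] turn 0.003
```

View pics/e_scene.png

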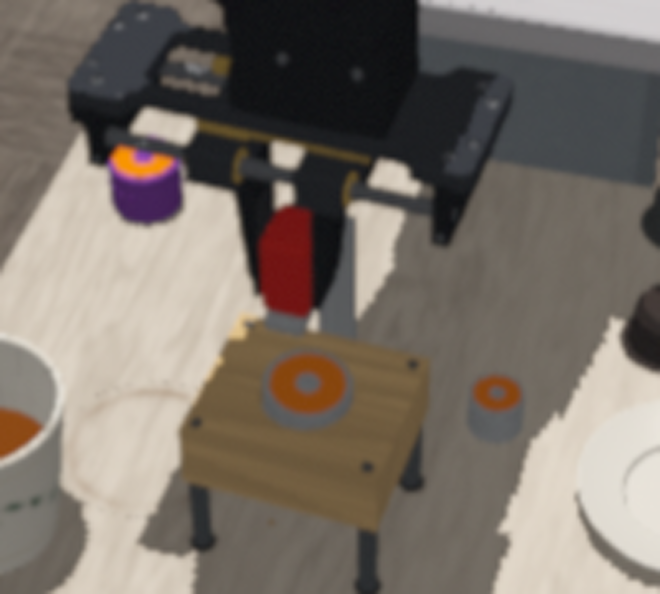

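Call:
step_arm(
  increments=[
    [[0,0,-0.03],0,1],
    [[0,0,-0.06],0,1],
    [[0,0,-0.09],0,1],
    [[0,0,-0.12],0,1],
    [[0,0,-0.12],0,1],
  ],
)

```text
time: 14.45
ee_pos: [0.5922, 0.0079, 0.3469]
tcp_rot: [3.14, -0.1, 0.0]
force: [-0.7, -0.2, -3.6]
gripper_width: 0.0235
```

```bash
python3 - <<'E'
from h import *
plan((.592,.0079,.1495),-.064)
S=read_camera("scene")
print(blobs(S["pixels"][255:320,260:345],(5,180,60),(20,255,255))[0])
o=blobs(S["pixels"][255:320,260:345],(5,180,60),(20,255,255))[0]
for s,c in o: print(proj(S,(.5993,.0136,.103)),proj(S,(.5993,.0136,.09)),c[0]+260,c[1]+255)
E
```

```text
t 14.45 grasp [0.5922 0.0079 0.1756] yaw -0.0636 F [-0.7 -0.2 -3.6] w 0.0235 tilt [ 1.e-04 -1.e-04 -1.e+00]
ROW [-0.008  0.001  0.871] turn 0.004
[([33, 11, 21, 17, 229], [42.9, 19.5])]
[302.12863948 273.49627951] [302.24766186 279.10549665] 302.9 274.5
```

```bash
python3 - <<'E'
from h import *
S=read_camera("scene")
cv2.imwrite("pics/f.png",cv2.resize(S["pixels"][250:310,265:345,::-1],None,fx=9,fy=9,interpolation=2))
a=cv2.imread("pics/scene0.png");cv2.imwrite("pics/f0.png",cv2.resize(a[250:310,265:345],None,fx=9,fy=9,interpolation=2))
for im in (a[:,:,::-1],S["pixels"]):
    h=cv2.cvtColor(np.ascontiguousarray(im[255:300,280:325]),cv2.COLOR_RGB2HSV)
    m=((h[...,1]>150)&(h[...,0]<20)).astype(np.uint8)
    cs=max(cv2.findContours(m,cv2.RETR_EXTERNAL,cv2.CHAIN_APPROX_NONE)[0],key=cv2.contourArea)
    print(cv2.fitEllipse(cs))
E
```

```text
((22.33831024169922, 23.695703506469727), (15.035531044006348, 21.351224899291992), 86.94794464111328)
((22.713722229003906, 19.403837203979492), (16.917713165283203, 21.310094833374023), 93.83563995361328)
```

View pics/f.png

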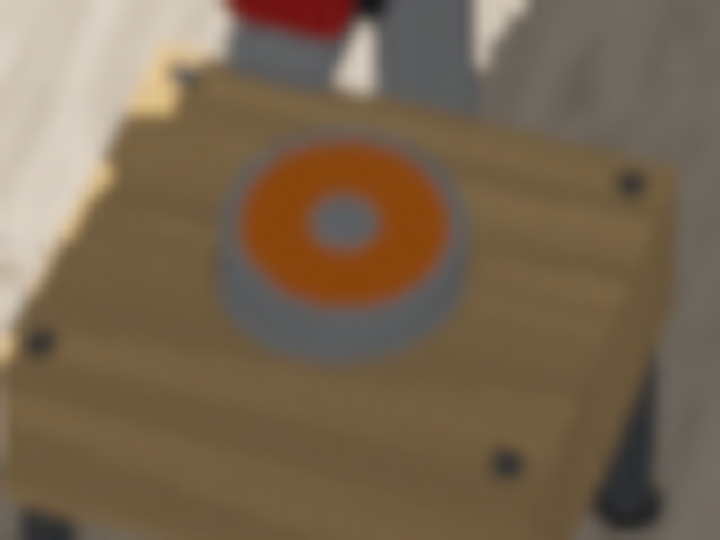

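View pics/f0.png

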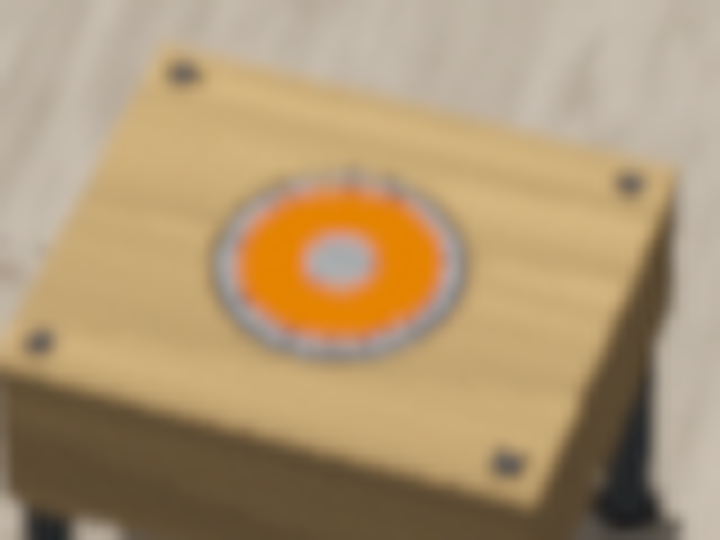

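Call:
step_arm(
  increments=[
    [[0,0,-0.02],0,1],
    [[0,0,-0.04],0,1],
    [[0,0,-0.06],0,1],
    [[0,0,-0.07],0,1],
    [[0,0,-0.07],0,1],
  ],
)

```text
time: 15.18
ee_pos: [0.5922, 0.0079, 0.349]
tcp_rot: [3.14, -0.1, 0.0]
force: [-0.9, -0.3, -4.7]
gripper_width: 0.0237
```

```bash
python3 - <<'E'
from h import *
plan((.592,.0079,.1495),-.064)
S=read_camera("scene")
cv2.imwrite("pics/g.png",cv2.resize(S["pixels"][250:310,265:345,::-1],None,fx=9,fy=9,interpolation=2))
E
```

```text
t 15.18 grasp [0.5922 0.0079 0.1777] yaw -0.0636 F [-0.9 -0.3 -4.7] w 0.0237 tilt [ 1.e-04 -0.e+00 -1.e+00]
ROW [-0.007  0.001  0.939] turn 0.003
```

View pics/g.png

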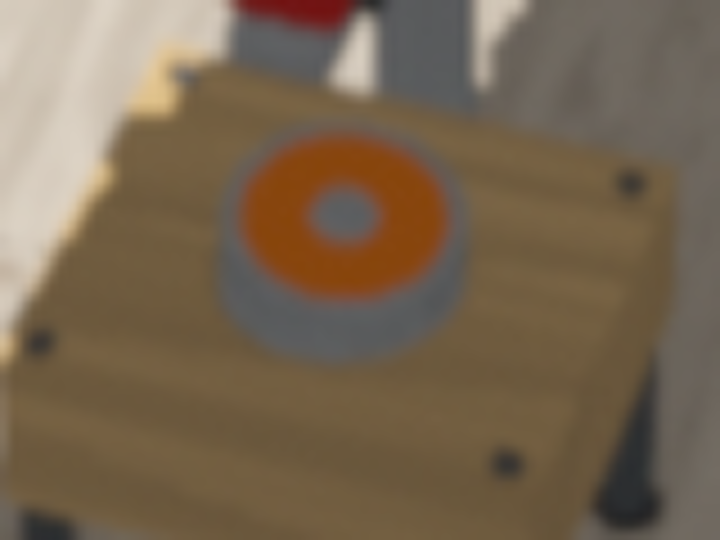

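Call:
step_arm(
  increments=[
    [[0,0,-0.02],0,1],
    [[0,0,-0.04],0,1],
    [[0,0,-0.04],0,1],
    [[0,0,-0.04],0,1],
    [[0,0,-0.04],0,1],
  ],
)

```text
time: 15.85
ee_pos: [0.5922, 0.0079, 0.3502]
tcp_rot: [3.14, -0.1, 0.0]
force: [-0.7, -0.2, -4.3]
gripper_width: 0.0239
```

Call:
step_arm(
  increments=[
    [[0,0,0.2],0,1],
    [[0,0,0.4],0,1],
    [[0,0,0.6],0,1],
    [[0,0,0.8],0,1],
    [[0,0,0.98],0,1],
  ],
)

```text
time: 16.48
ee_pos: [0.5922, 0.0079, 0.3202]
tcp_rot: [3.14, -0.1, -0.0]
force: [-0.0, 0.0, -1.7]
gripper_width: 0.0237
```

```bash
python3 - <<'E'
from h import *
plan((.5993-.09*.998,.0136+.09*.064,.1495),-.064)
S=read_camera("scene")
cv2.imwrite("pics/i.png",cv2.resize(S["pixels"][250:310,265:345,::-1],None,fx=9,fy=9,interpolation=2))
cv2.imwrite("pics/i2.png",cv2.resize(S["pixels"][180:340,210:410,::-1],None,fx=3.5,fy=3.5,interpolation=2))
E
```

```text
t 16.48 grasp [0.5922 0.0079 0.1489] yaw -0.0636 F [-0.   0.  -1.7] w 0.0237 tilt [-2.e-04 -1.e-04 -1.e+00]
ROW [-2.775 -0.206 -0.018] turn 0.004
```

View pics/i.png

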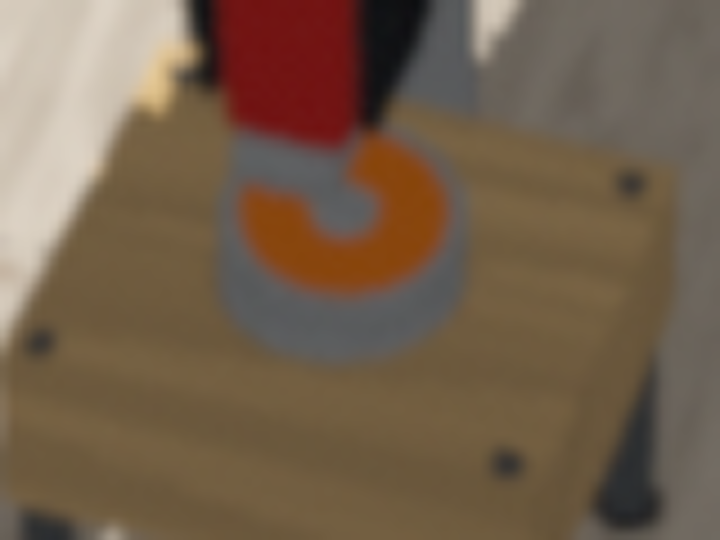

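View pics/i2.png

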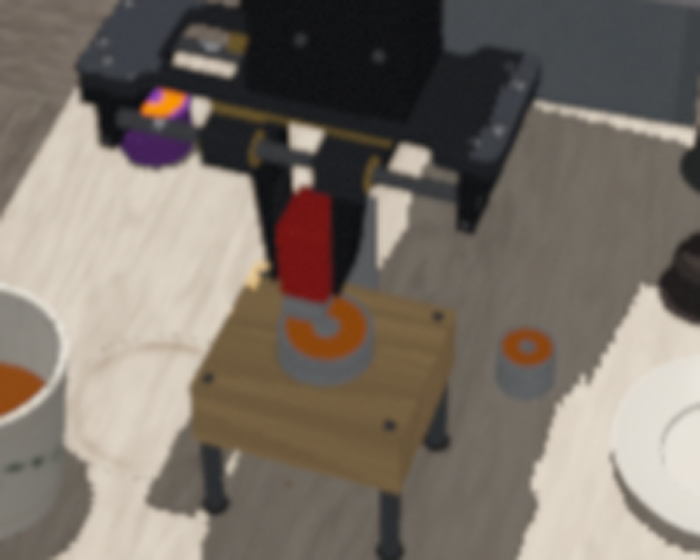

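Call:
step_arm(
  increments=[
    [[-0.4,0,0],0,1],
    [[-1,0,0],0,1],
    [[-1.6,0,0],0,1],
    [[-2.2,0,0],0,1],
    [[-2.6,0,0],0,1],
  ],
)

```text
time: 17.15
ee_pos: [0.5131, 0.013, 0.3211]
tcp_rot: [3.14, -0.1, 0.0]
force: [0.3, 0.2, -2.5]
gripper_width: 0.0238
```

```bash
python3 - <<'E'
from h import *
plan((.520,-.165,.170),-.15)
E
```

```text
t 17.15 grasp [0.5132 0.013  0.1498] yaw -0.0635 F [ 0.3  0.2 -2.5] w 0.0238 tilt [ 2.e-04 -1.e-04 -1.e+00]
ROW [ 0.603  5.907 -0.674] turn 0.826
```

Call:
step_arm(
  increments=[
    [[0,0.5,-0.5],0,1],
    [[0,1.9,-0.67],0.2,1],
    [[0.2,3.4,-0.67],0.4,1],
    [[0.4,4.9,-0.67],0.8,1],
    [[0.6,5.9,-0.67],0.8,1],
  ],
)

```text
time: 17.77
ee_pos: [0.5211, -0.1677, 0.3419]
tcp_rot: [3.132, -0.234, 0.002]
force: [-0.1, -0.3, -2.4]
gripper_width: 0.0239
```

Call:
step_arm(
  increments=[
    [[0,0,0],0,1],
    [[0,0,0.2],0,1],
    [[0,0,0.4],0,1],
    [[0,0,0.6],0,1],
    [[0,0,0.7],0,1],
  ],
)

```text
time: 18.4
ee_pos: [0.5211, -0.1645, 0.3193]
tcp_rot: [-3.133, 0.23, 0.001]
force: [0.2, -0.5, -1.4]
gripper_width: 0.0236
```

```bash
python3 - <<'E'
from h import *
plan((.520,-.165,.1424),-.15)
S=read_camera("scene")
cv2.imwrite("pics/j.png",cv2.resize(S["pixels"][170:330,150:350,::-1],None,fx=3.7,fy=3.7,interpolation=2))
E
```

```text
t 18.4 grasp [ 0.521  -0.1644  0.148 ] yaw -0.1467 F [ 0.2 -0.5 -1.4] w 0.0236 tilt [-6.e-04  2.e-04 -1.e+00]
ROW [-0.031  0.023  0.186] turn 0.032
```

View pics/j.png

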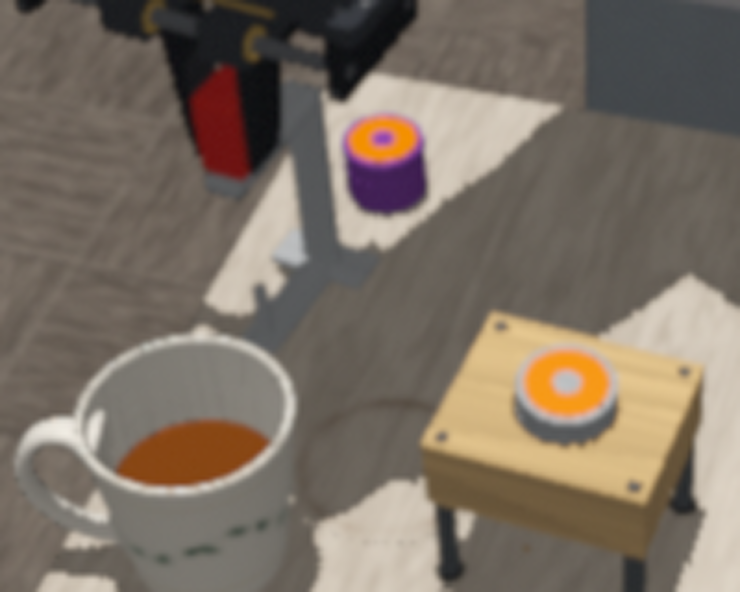

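Call:
step_arm(
  increments=[
    [[0,0,0.04],0,1],
    [[0,0,0.08],0,1],
    [[0,0,0.1],0,1],
    [[0,0,0.1],0,1],
    [[0,0,0.1],0,1],
  ],
)

```text
time: 19.08
ee_pos: [0.5211, -0.1649, 0.3169]
tcp_rot: [3.133, -0.231, 0.0]
force: [-0.4, 0.5, -2.2]
gripper_width: 0.024
```

Call:
step_arm(
  increments=[
    [[0,0,0.02],0,1],
    [[0,0,0.04],0,1],
    [[0,0,0.06],0,1],
    [[0,0,0.06],0,1],
    [[0,0,0.06],0,1],
  ],
)

```text
time: 19.7
ee_pos: [0.5211, -0.1649, 0.315]
tcp_rot: [3.133, -0.231, 0.0]
force: [0.9, -0.3, -1.4]
gripper_width: 0.0238
```

Call:
step_arm(
  increments=[
    [[0,0,0.02],0,1],
    [[0,0,0.04],0,1],
    [[0,0,0.05],0,1],
    [[0,0,0.05],0,1],
    [[0,0,0.05],0,1],
  ],
)

```text
time: 20.32
ee_pos: [0.5211, -0.1649, 0.3135]
tcp_rot: [3.133, -0.231, 0.0]
force: [0.3, -1.8, -2.2]
gripper_width: 0.0238
```

Call:
step_arm(
  increments=[
    [[0,0,0.02],0,1],
    [[0,0,0.03],0,1],
    [[0,0,0.03],0,1],
    [[0,0,0.03],0,1],
    [[0,0,0.03],0,1],
  ],
)

```text
time: 20.95
ee_pos: [0.5211, -0.1648, 0.3135]
tcp_rot: [3.133, -0.231, 0.001]
force: [-2.4, 1.3, 8.2]
gripper_width: 0.0237
```

Call:
step_arm(
  increments=[
    [[0,0,-0.03],0,1],
    [[0,0,-0.03],0,0.7],
    [[0,0,-0.03],0,0.6],
    [[0,0,-0.03],0,0.5],
    [[0,0,-0.03],0,0.4],
  ],
  grip_force=10,
)

```text
time: 21.58
ee_pos: [0.5211, -0.1649, 0.3135]
tcp_rot: [3.133, -0.231, 0.0]
force: [-0.0, 0.1, -0.4]
gripper_width: 0.0522
```

Call:
step_arm(
  increments=[
    [[0,0,0],0,0.3],
    [[0,0,-0.3],0,0.2],
    [[0,0,-1],0,0.2],
    [[0,0,-2],0,0.2],
    [[0,0,-3],0,0.2],
  ],
  grip_force=10,
)

```text
time: 22.2
ee_pos: [0.521, -0.1648, 0.405]
tcp_rot: [3.133, -0.231, 0.0]
force: [-0.3, 0.7, 0.6]
gripper_width: 0.076
```

```bash
python3 - <<'E'
from h import *
plan((.5993,.0136,.16),-.064+0)
S=read_camera("scene");T=read_camera("top")
cv2.imwrite("pics/k.png",cv2.resize(S["pixels"][170:330,150:350,::-1],None,fx=3.7,fy=3.7,interpolation=2))
cv2.imwrite("pics/kt.png",T["pixels"][:,:,::-1])
for c in(S,T):print(blobs(c["pixels"],(7,150,90),(20,255,255),8)[0])
print(onz(S,(302.4,273.3),.1035))
E
```

```text
t 22.2 grasp [ 0.521  -0.1649  0.2337] yaw -0.1473 F [-0.3  0.7  0.6] w 0.076 tilt [ 3.e-04 -2.e-04 -1.e+00]
ROW [ 1.707 -6.268  2.458] turn -0.796
[([245, 202, 17, 12, 126], [253.1, 207.3]), ([292, 265, 22, 17, 244], [302.6, 273.1]), ([354, 275, 13, 9, 80], [360.1, 279.1]), ([182, 284, 40, 17, 474], [201.3, 292.1])]
[([379, 156, 38, 36, 1024], [397.9, 172.6]), ([307, 183, 19, 19, 249], [316.0, 192.5]), ([269, 239, 12, 12, 91], [274.6, 244.4])]
[0.59922951 0.01403408 0.1035    ]
```

View pics/k.png

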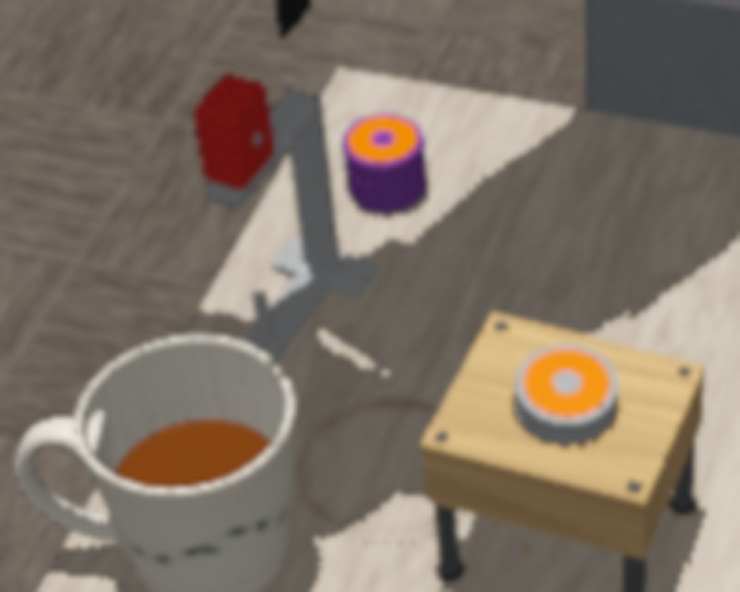

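View pics/kt.png

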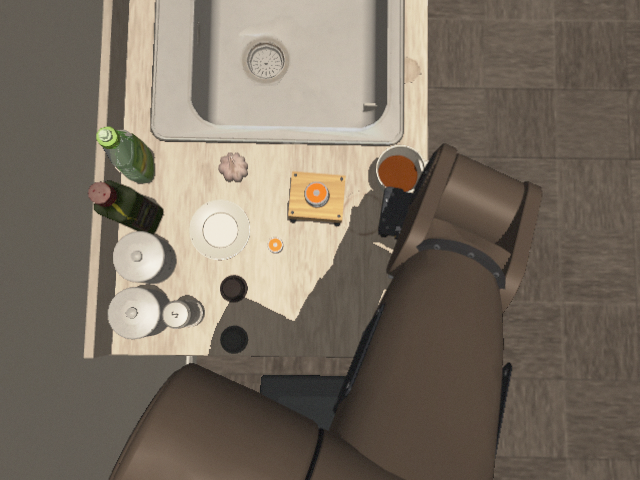

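```bash
python3 - <<'E'
from h import *
S=read_camera("scene");T=read_camera("top")
print("cap tri",two(T,(316,192.5),S,(302.6,273.1)),onz(T,(316,192.5),.1035),onz(S,(302.6,273.1),.1035))
for c,box in((T,(190,270,180,260)),(S,(275,345,375,465))):
    im=c["pixels"][box[0]:box[1],box[2]:box[3]];h=cv2.cvtColor(im,cv2.COLOR_RGB2HSV)
    for st in (30,40,50):
      m=((h[...,1]<st)&(h[...,2]>150)).astype(np.uint8);m=cv2.morphologyEx(m,cv2.MORPH_OPEN,np.ones((5,5)))
      cs=max(cv2.findContours(m,cv2.RETR_EXTERNAL,cv2.CHAIN_APPROX_NONE)[0],key=cv2.contourArea)
      (x,y),ax,a=cv2.fitEllipse(cv2.convexHull(cs));x+=box[2];y+=box[0]
      print(x,y,ax,onz(c,(x,y),.005),onz(c,(x,y),.016))
cv2.imwrite("pics/l.png",np.hstack([cv2.resize(T["pixels"][190:270,180:260,::-1],(400,400),interpolation=2),cv2.resize(S["pixels"][275:355,375:455,::-1],(400,400),interpolation=2)]))
print("jars",onz(T,(166,256),.12),onz(T,(155,160),.1),onz(T,(162,215),.1), onz(T,(203,314),.1))
E
```

```text
cap tri (array([0.60154204, 0.01506909, 0.10659205]), np.float64(2.0389772495459145e-05)) [0.60213243 0.01503344 0.1035    ] [0.59872661 0.01421754 0.1035    ]
214.92847061157227 224.13724899291992 (38.86261749267578, 48.14061737060547) [0.55398048 0.21271276 0.005     ] [0.55251107 0.21095854 0.016     ]
219.3551788330078 229.36492156982422 (59.99675369262695, 61.21515655517578) [0.54372638 0.20369124 0.005     ] [0.54235232 0.20202091 0.016     ]
234.12407684326172 231.89392852783203 (79.0339126586914, 96.1054458618164) [0.53916641 0.17455506 0.005     ] [0.53783476 0.17315567 0.016     ]
418.0755500793457 306.1644401550293 (54.821346282958984, 80.5416030883789) [0.53192594 0.19979769 0.005     ] [0.54161764 0.19990096 0.016     ]Traceback (most recent call last):
  File "<stdin>", line 9, in <module>
cv2.error: OpenCV(4.12.0) /io/opencv/modules/imgproc/src/shapedescr.cpp:361: error: (-201:Incorrect size of input array) There should be at least 5 points to fit the ellipse in function 'fitEllipseNoDirect'
```

```bash
python3 - <<'E'
from h import *
S=read_camera("scene")
print(onz(S,(420.3,310),.016))
plan((.600,.0143,.18),1.5); print(get_obs()["joints"])
E
```

```text
[0.54905726 0.20477429 0.016     ]
t 22.45 grasp [ 0.5208 -0.1648  0.2319] yaw -0.1473 F [-0.2 -0.2 -0.2] w 0.0759 tilt [-4.e-04  1.e-04 -1.e+00]
ROW [ 1.736 -6.292  1.73 ] turn -15.731
[-4.27305504e-01  3.81105665e-01  1.75453693e+00 -1.11309819e-04
  1.00635478e+00  1.29089416e+00]
```

Call:
step_arm(
  increments=[
    [[0.4,-1.5,0],-1.7,0],
    [[0.9,-3,0],-3.4,0],
    [[1.3,-4.5,0.2],-5.1,0],
    [[1.7,-5.9,0.4],-6.8,0],
    [[1.74,-6.29,0.6],-8.5,0],
  ],
)

```text
time: 23.08
ee_pos: [0.601, 0.0163, 0.3839]
tcp_rot: [-2.922, -1.152, 0.003]
force: [-0.2, -0.5, 0.3]
gripper_width: 0.0951
```

Call:
step_arm(
  increments=[
    [[0,0,0],-1.7,0],
    [[0,0,0],-3.4,0],
    [[0,0,0.2],-5.1,0],
    [[0,0,0.5],-6.8,0],
    [[0,0,0.8],-7.23,0],
  ],
)

```text
time: 23.7
ee_pos: [0.6003, 0.0141, 0.36]
tcp_rot: [-2.294, -2.144, 0.002]
force: [0.2, 0.4, -0.5]
gripper_width: 0.095
```

```bash
python3 - <<'E'
from h import *
plan((.600,.0143,.111),1.5)
S=read_camera("scene");T=read_camera("top")
cv2.imwrite("pics/m.png",cv2.resize(S["pixels"][150:350,200:450,::-1],None,fx=3,fy=3,interpolation=2))
def ell(c,box,f):
    im=c["pixels"][box[0]:box[1],box[2]:box[3]]
    cv2.imwrite(f,cv2.resize(im[:,:,::-1],None,fx=6,fy=6,interpolation=2))
ell(T,(190,270,180,260),"pics/l1.png");ell(S,(275,350,375,465),"pics/l2.png")
E
```

```text
t 23.7 grasp [0.5999 0.0141 0.1887] yaw 1.5032 F [ 0.2  0.4 -0.5] w 0.095 tilt [-2.1e-03  1.0e-04 -1.0e+00]
ROW [0.007 0.007 2.59 ] turn 0.031
```

View pics/m.png

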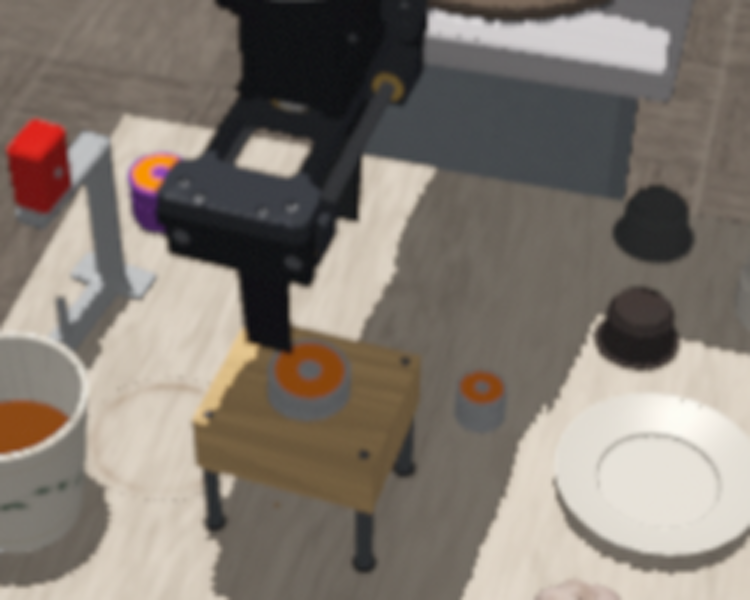

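View pics/l1.png

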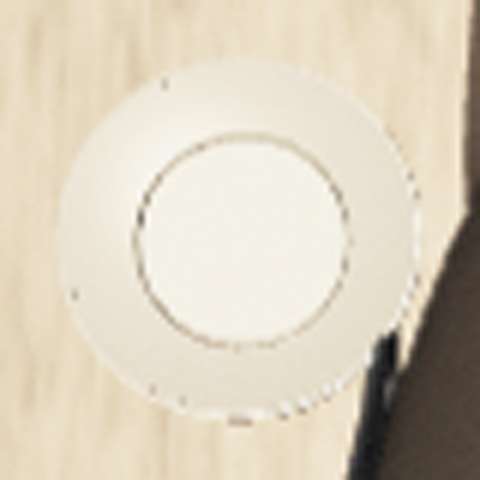

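View pics/l2.png

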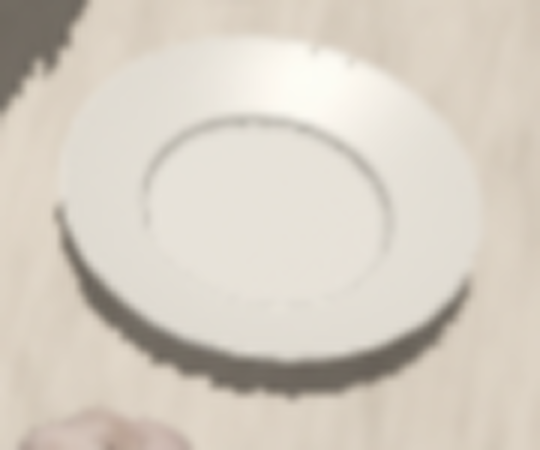

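Call:
step_arm(
  increments=[
    [[0,0,0.8],0,0],
    [[0,0,1.6],0,0],
    [[0,0,2.2],0,0],
    [[0,0,2.5],0,0],
    [[0,0,2.6],0,0],
  ],
)

```text
time: 24.42
ee_pos: [0.6005, 0.014, 0.2832]
tcp_rot: [-2.299, -2.14, 0.001]
force: [-0.4, -0.8, -0.1]
gripper_width: 0.095
```

```bash
python3 - <<'E'
from h import *
plan((.600,.0143,.111),1.5)
S=read_camera("scene");T=read_camera("top")
print(onz(T,(219.9,229.7),.005),onz(S,(419.2,309.9),.005),two(T,(219.9,229.7),S,(419.2,309.9)))
cv2.imwrite("pics/n.png",cv2.resize(S["pixels"][180:340,210:410,::-1],None,fx=3.7,fy=3.7,interpolation=2))
E
```

```text
t 24.43 grasp [0.6004 0.014  0.1119] yaw 1.4993 F [-0.4 -0.8 -0.1] w 0.095 tilt [-6.e-04 -0.e+00 -1.e+00]
ROW [ 0.008 -0.014  0.03 ] turn -0.007
[0.54307786 0.20260144 0.005     ] [0.53974242 0.20288866 0.005     ] (array([0.54262644, 0.20251713, 0.00818912]), np.float64(0.0007947470012806755))
```

View pics/n.png

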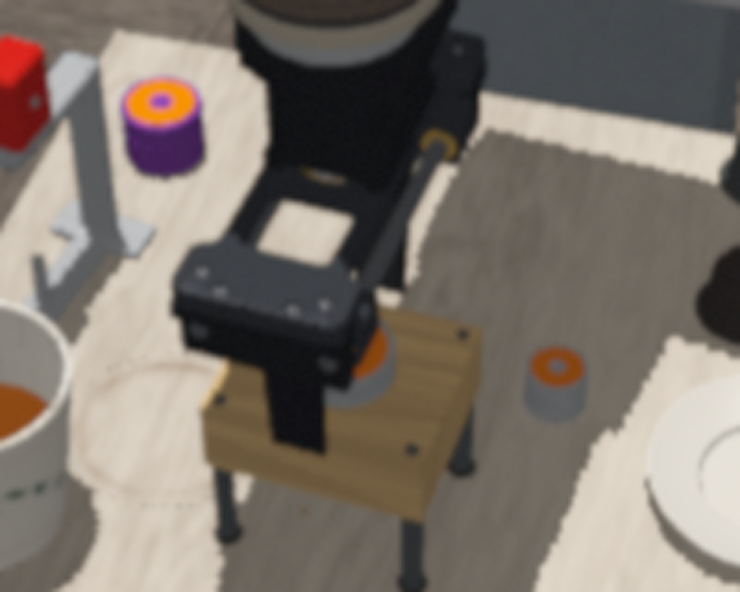

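Call:
step_arm(
  increments=[
    [[0,0,0.02],0,0.4],
    [[0,0,0.02],0,0.6],
    [[0,0,0.02],0,0.7],
    [[0,0,0.02],0,0.8],
    [[0,0,0.02],0,0.9],
  ],
  grip_force=12,
)

```text
time: 25.15
ee_pos: [0.6004, 0.0141, 0.283]
tcp_rot: [2.299, 2.141, -0.0]
force: [-0.6, 0.5, -0.4]
gripper_width: 0.0502
```

Call:
step_arm(
  increments=[
    [[0,0,0],0,1],
    [[0,0,0],0,1],
    [[0,0,0],0,1],
    [[0,0,0],0,1],
    [[0,0,0],0,1],
  ],
  grip_force=40,
)

```text
time: 25.78
ee_pos: [0.6005, 0.0141, 0.2829]
tcp_rot: [2.299, 2.141, 0.0]
force: [1.5, 0.5, -0.2]
gripper_width: 0.0428
```

Call:
step_arm(
  increments=[
    [[0,0,-0.1],0,1],
    [[0,0,-0.3],0,1],
    [[0,0,-0.5],0,1],
    [[0,0,-0.8],0,1],
    [[0,0,-1.2],0,1],
  ],
)

```text
time: 26.4
ee_pos: [0.6003, 0.0141, 0.3197]
tcp_rot: [-2.299, -2.141, 0.0]
force: [-0.0, 0.4, -0.8]
gripper_width: 0.0425
```

Call:
step_arm(
  increments=[
    [[0,0,-0.2],0,1],
    [[0,0,-0.5],0,1],
    [[0,0,-0.8],0,1],
    [[0,0,-1],0,1],
    [[0,0,-1],0,1],
  ],
)

```text
time: 27.02
ee_pos: [0.6004, 0.0141, 0.3494]
tcp_rot: [2.298, 2.141, 0.001]
force: [-0.6, 0.2, -0.6]
gripper_width: 0.0431
```

```bash
python3 - <<'E'
from h import *
plan((.5415,.2027,.12),1.5)
S=read_camera("scene")
cv2.imwrite("pics/o.png",cv2.resize(S["pixels"][160:320,210:410,::-1],None,fx=3.7,fy=3.7,interpolation=2))
E
```

```text
t 27.02 grasp [0.6006 0.0141 0.1781] yaw 1.4999 F [-0.6  0.2 -0.6] w 0.0431 tilt [ 8.e-04 -2.e-04 -1.e+00]
ROW [ 6.132 -2.411  1.933] turn -0.001
```

View pics/o.png

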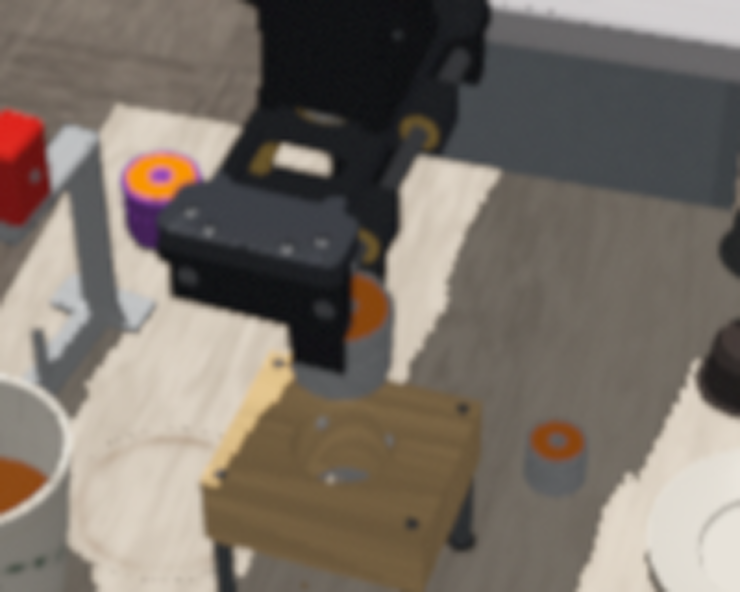

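Call:
step_arm(
  increments=[
    [[1,-0.4,0],0,1],
    [[2.4,-1,0],0,1],
    [[3.9,-1.6,0],0,1],
    [[5.3,-2.1,0],0,1],
    [[6.13,-2.41,0],0,1],
  ],
)

```text
time: 27.7
ee_pos: [0.5406, 0.2045, 0.3485]
tcp_rot: [-2.297, -2.143, 0.001]
force: [0.2, -1.1, -0.7]
gripper_width: 0.0427
```

Call:
step_arm(
  increments=[
    [[0,0,0.4],0,1],
    [[0,0,1],0,1],
    [[0,0,1.6],0,1],
    [[0,0,2.2],0,1],
    [[0,0,2.8],0,1],
  ],
)

```text
time: 28.32
ee_pos: [0.5416, 0.2015, 0.2634]
tcp_rot: [-2.3, -2.14, 0.002]
force: [0.3, 0.3, -0.0]
gripper_width: 0.0429
```

```bash
python3 - <<'E'
from h import *
plan((.5415,.2027,.048),1.5)
S=read_camera("scene")
cv2.imwrite("pics/p.png",cv2.resize(S["pixels"][200:350,340:500,::-1],None,fx=4,fy=4,interpolation=2))
T=read_camera("top");cv2.imwrite("pics/pt.png",cv2.resize(T["pixels"][150:330,130:330,::-1],None,fx=3,fy=3,interpolation=2))
E
```

```text
t 28.32 grasp [0.5414 0.2014 0.0921] yaw 1.499 F [ 0.3  0.3 -0. ] w 0.0429 tilt [-9.e-04 -5.e-04 -1.e+00]
ROW [4.300e-02 1.000e-03 1.471e+00] turn -0.01
```

View pics/p.png

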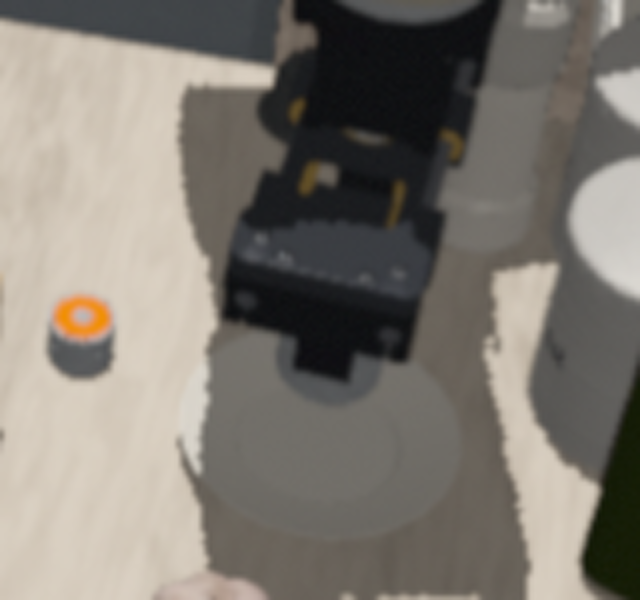

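View pics/pt.png

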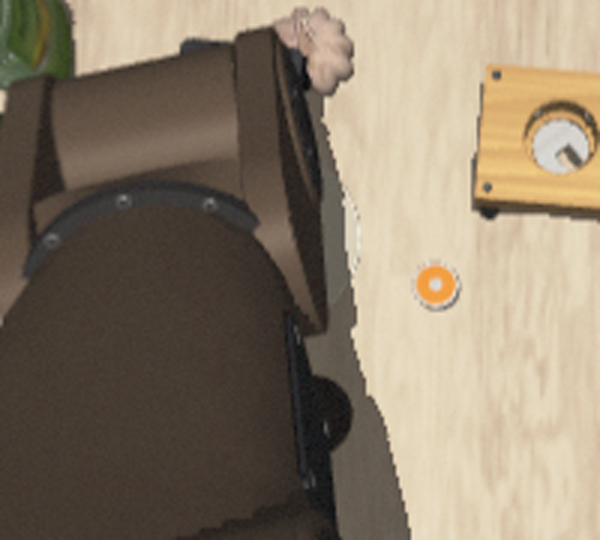

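```bash
python3 - <<'E'
from h import *
S=read_camera("scene");T=read_camera("top")
print("mill base L/R",onz(S,(340+440/4,200+225/4),0.0),onz(S,(340+525/4,200+235/4),0))
print("mill bot", onz(S,(340+485/4,200+250/4),0),"jar left",onz(S,(340+535/4,200+400/4),0))
E
```

```text
mill base L/R [0.38971163 0.23979354 0.        ] [ 3.85821583e-01  2.79103790e-01 -1.11022302e-16]
mill bot [0.40072997 0.26187473 0.        ] jar left [0.48790737 0.29206363 0.        ]
```

Call:
step_arm(
  increments=[
    [[0.03,0,0.3],0,1],
    [[0.03,0,0.6],0,1],
    [[0.03,0,0.9],0,1],
    [[0.03,0,1.15],0,1],
    [[0.03,0,1.3],0,1],
  ],
)

```text
time: 29.15
ee_pos: [0.5414, 0.2036, 0.2253]
tcp_rot: [-2.299, -2.141, 0.001]
force: [0.3, -0.5, -0.7]
gripper_width: 0.0427
```

Call:
step_arm(
  increments=[
    [[0,0,0.03],0,1],
    [[0,0,0.06],0,1],
    [[0,0,0.09],0,1],
    [[0,0,0.09],0,1],
    [[0,0,0.09],0,1],
  ],
)

```text
time: 29.78
ee_pos: [0.5414, 0.2035, 0.2233]
tcp_rot: [2.299, 2.141, 0.0]
force: [-0.1, 0.1, -0.3]
gripper_width: 0.0429
```

```bash
python3 - <<'E'
from h import *
plan((.5415,.2027,.048),1.5)
S=read_camera("scene")
cv2.imwrite("pics/q.png",cv2.resize(S["pixels"][220:350,360:480,::-1],None,fx=4.5,fy=4.5,interpolation=2))
E
```

```text
t 29.77 grasp [0.5414 0.2035 0.052 ] yaw 1.4999 F [-0.1  0.1 -0.3] w 0.0429 tilt [ 2.e-04 -1.e-04 -1.e+00]
ROW [-0.028  0.004  0.133] turn -0.001
```

View pics/q.png

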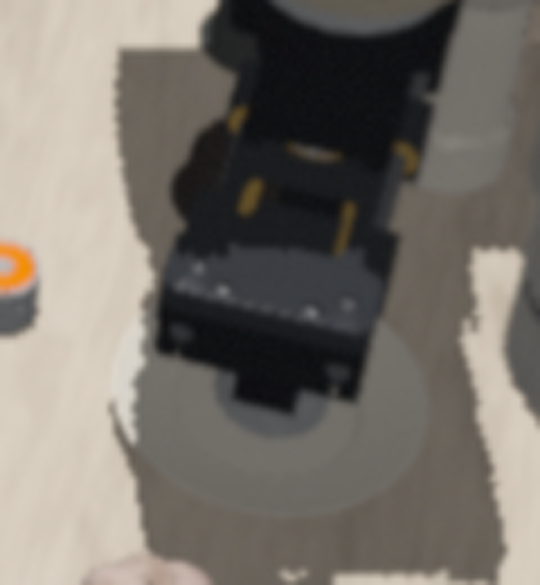

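Call:
step_arm(
  increments=[
    [[0,0,0.03],0,1],
    [[0,0,0.06],0,1],
    [[0,0,0.1],0,1],
    [[0,0,0.1],0,1],
    [[0,0,0.1],0,1],
  ],
)

```text
time: 30.45
ee_pos: [0.5414, 0.2035, 0.2202]
tcp_rot: [2.299, 2.141, -0.0]
force: [0.2, 0.5, -0.7]
gripper_width: 0.0428
```

Call:
step_arm(
  increments=[
    [[0,0,0.03],0,1],
    [[0,0,0.05],0,1],
    [[0,0,0.05],0,1],
    [[0,0,0.05],0,1],
    [[0,0,0.05],0,1],
  ],
)

```text
time: 31.08
ee_pos: [0.5414, 0.2035, 0.2187]
tcp_rot: [2.299, 2.141, -0.0]
force: [1.1, -0.5, 0.4]
gripper_width: 0.0428
```

Call:
step_arm(
  increments=[
    [[0,0,0.02],0,1],
    [[0,0,0.03],0,1],
    [[0,0,0.03],0,1],
    [[0,0,0.03],0,1],
    [[0,0,0.03],0,1],
  ],
)

```text
time: 31.7
ee_pos: [0.5414, 0.2035, 0.218]
tcp_rot: [2.299, 2.141, 0.0]
force: [-1.7, -2.3, 4.7]
gripper_width: 0.0428
```

Call:
step_arm(
  increments=[
    [[0,0,0.02],0,1],
    [[0,0,0.03],0,1],
    [[0,0,0.03],0,1],
    [[0,0,0.03],0,1],
    [[0,0,0.03],0,1],
  ],
)

```text
time: 32.33
ee_pos: [0.5414, 0.2034, 0.2177]
tcp_rot: [2.298, 2.141, 0.0]
force: [-4.6, -4.2, 13.7]
gripper_width: 0.0427
```

Call:
step_arm(
  increments=[
    [[0,0,-0.03],0,1],
    [[0,0,-0.03],0,0.5],
    [[0,0,-0.03],0,0.4],
    [[0,0,-0.03],0,0.3],
    [[0,0,-0.03],0,0.25],
  ],
  grip_force=8,
)

```text
time: 32.95
ee_pos: [0.5414, 0.2036, 0.2177]
tcp_rot: [2.299, 2.141, -0.0]
force: [0.0, -0.1, 0.2]
gripper_width: 0.0694
```

Call:
step_arm(
  increments=[
    [[0,0,0],0,0.2],
    [[0,0,-0.4],0,0.2],
    [[0,0,-1.2],0,0.2],
    [[0,0,-2.4],0,0.2],
    [[0,0,-3.6],0,0.2],
  ],
)

```text
time: 33.58
ee_pos: [0.5413, 0.2035, 0.3276]
tcp_rot: [2.299, 2.141, 0.0]
force: [-0.2, 0.5, 0.4]
gripper_width: 0.0761
```

Call:
step_arm(
  increments=[
    [[-1.5,0,-1],0,0.2],
    [[-3.5,0,-1],0,0.2],
    [[-5.5,0,-1],0,0.2],
    [[-7.5,0,-1],0,0.2],
    [[-8.5,0,-1],0,0.2],
  ],
)

```text
time: 34.2
ee_pos: [0.5228, -0.0533, 0.3568]
tcp_rot: [2.3, 2.138, 0.001]
force: [-0.6, 0.1, -0.7]
gripper_width: 0.0761
```

```bash
python3 - <<'E'
from h import *
plan((.5415,.2027,.2),1.5)
S=read_camera("scene");T=read_camera("top")
for n,c in(("S",S),("T",T)):
    cv2.imwrite(f"pics/r{n}.png",c["pixels"][:,:,::-1])
    b=[x for x in blobs(c["pixels"],(5,150,60),(20,255,255),60)[0]];print(b)
E
```

```text
t 34.2 grasp [ 0.5229 -0.0534  0.1855] yaw 1.4978 F [-0.6  0.1 -0.7] w 0.0761 tilt [ 1.1e-03 -5.0e-04 -1.0e+00]
ROW [ 8.558e+00 -5.000e-03 -4.870e-01] turn -0.021
[([245, 202, 13, 12, 88], [250.6, 207.5]), ([354, 275, 13, 9, 80], [360.1, 279.1]), ([182, 284, 40, 17, 474], [201.3, 292.1]), ([412, 290, 21, 15, 208], [422.2, 297.0])]
[([381, 156, 36, 24, 541], [401.0, 166.6]), ([208, 220, 19, 18, 224], [216.7, 228.2]), ([269, 239, 12, 12, 90], [274.7, 244.4])]
```

View pics/rS.png

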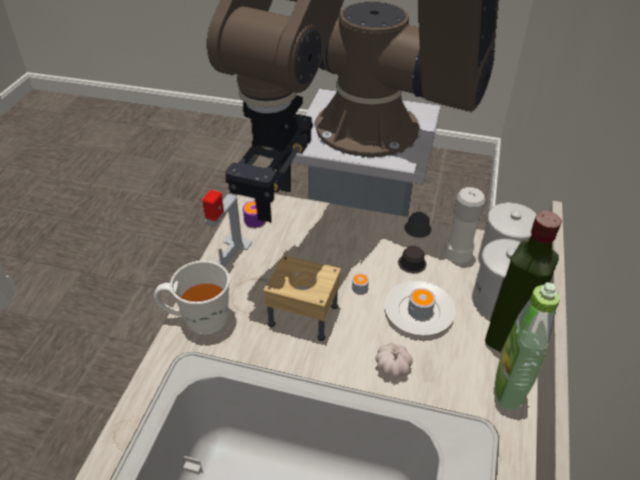

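View pics/rT.png

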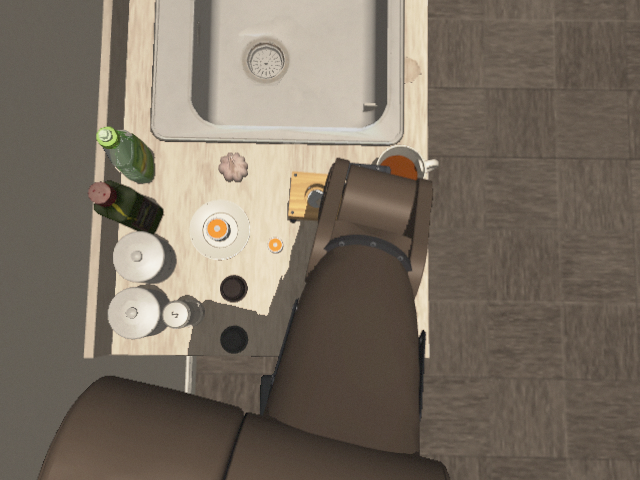

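```bash
python3 - <<'E'
from h import *
S=read_camera("scene");T=read_camera("top")
print(onz(T,(216.7,228.2),.039),onz(S,(422.2,297),.039),two(T,(216.7,228.2),S,(422.2,297)))
cv2.imwrite("pics/s.png",np.hstack([cv2.resize(S["pixels"][270:350,370:470,::-1],(400,320),interpolation=2),cv2.resize(T["pixels"][190:270,170:270,::-1],(400,320),interpolation=2)]))
E
```

```text
[0.54164595 0.20365791 0.039     ] [0.54014225 0.20382856 0.039     ] (array([0.54144521, 0.20364116, 0.04037268]), np.float64(0.0003955440216169589))
```

View pics/s.png

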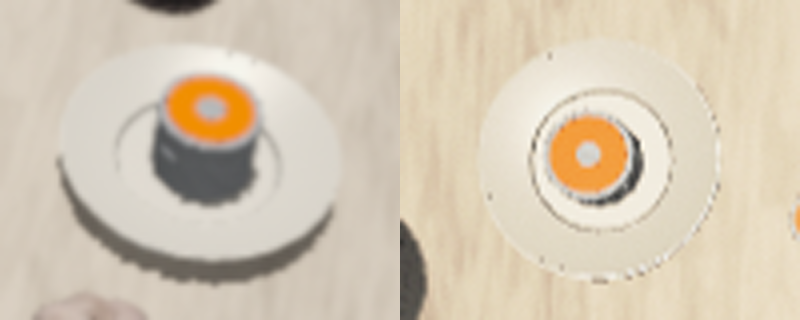

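The capsule stands upright with its top at (0.5414, 0.2036, 0.040). That is about 1 mm from the saucer's centre at (0.542, 0.2026). Handing in.

```bash
python3 -c "
from rig import *
print(get_obs()['qd'].round(3),hand_in())"
```

```text
the job is handed in; nothing more can be done
[ 0.032  0.005  0.002  0.003 -0.002  0.003] None
```

The job was handed in at about 34 s of the 72 s allowed, with every part of the task carried out; no verdict is reported.

- **Finding the hole:** I took the poker by its red grip, slid its foot under the stand and probed gently. Probes at swing angles of about 0, +0.3, −0.3, −0.6, −1.0 and −1.2 rad stopped on the plate. The pin went in between about +0.6 and +0.9 rad.
- **Raising the capsule:** I pushed it up and it stayed there when the pin was lowered. The camera put its lid about 13.5 mm proud and slightly tilted.
- **Standing the poker:** I drew it out and stood it upright on the worktop at about (0.52, −0.165), clear of the stand.
- **Placing the capsule:** I gripped the capsule, lifted it out and set it on the saucer.

**Last checks:** the capsule stands upright within about 1 mm of the saucer's centre, lid at z = 0.040 m. The gripper was empty and touching nothing. In the final pictures the poker is upright, and the mug, garlic, pods and look-alikes appear where they started.

**Checks that disagreed:**
- While pushing, the pin height suggested 13.4 mm of lift when the camera showed only 10 mm. I trusted the camera and pushed about 3 mm further. The poker later touched the worktop at the height it was gripped at, so it had not slipped in the grip. The cause of the 3 mm difference is unexplained.
- The two cameras differed by about 3 mm on the saucer's centre, so I aimed between them.

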